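# Take two filter-test stacks apart onto their colour-coded pads

## Task

The leak test is over: take the two stacks of filter-holder parts on the steel stands apart, and set each of the five parts down gently, upright, in the middle of the pad of its own colour. Keep the parts upright all the way, never letting one tip over, and let go of them all.

Things in the scene. Friction and masses are not known exactly. Their poses are not given: they have to be found in the camera images.
- base_yellow: Yellow filter-holder base: ribbed plastic disc, diameter 66, height 32 mm, flat top, 85 to 170 g. Starts lowest in one of the two stacks, on a fixed dark steel stand plate (diameter 88, top 8 mm above the bench); a collar on it leaves only its outer ring in view. Only rests there, not joined. Origin: centre of underside; z up; round, yaw does not matter.
- base_green: Green filter-holder base: ribbed plastic disc, diameter 66, height 32 mm, flat top, 85 to 170 g. Starts lowest in one of the two stacks, on a fixed dark steel stand plate (diameter 88, top 8 mm above the bench); a collar on it leaves only its outer ring in view. Only rests there, not joined. Origin: centre of underside; z up; round, yaw does not matter.
- collar_red: Red collar: ribbed solid plastic disc, diameter 50, height 30 mm, flat top, 50 to 100 g. Starts on either of the two bases, its underside 40 mm above the bench. Only rests there, not joined. Origin: centre of underside; z up; round, yaw does not matter.
- collar_white: White collar: ribbed solid plastic disc, diameter 50, height 30 mm, flat top, 50 to 100 g. Starts on either of the two bases, its underside 40 mm above the bench. Only rests there, not joined. Origin: centre of underside; z up; round, yaw does not matter.
- cap_blue: Blue cap: ribbed plastic disc, diameter 34, height 28 mm, plus a steel nipple on top (diameter 10, 5 mm high), 28 to 56 g. Starts on either of the two collars, its underside 70 mm above the bench. Only rests there, not joined. Origin: centre of underside; z up; round, yaw does not matter.
- pad_yellow: Yellow storage pad: a flat round plastic disc fixed to the bench, diameter 96, thickness 8 mm, with a thin grey ring round its middle that is just wider than the yellow part. Place for the yellow base. Origin: centre of its underside, on the bench; its top is 8 mm above the origin. It stands empty at the start.
- pad_green: Green storage pad: a flat round plastic disc fixed to the bench, diameter 96, thickness 8 mm, with a thin grey ring round its middle that is just wider than the green part. Place for the green base. Origin: centre of its underside, on the bench; its top is 8 mm above the origin. It stands empty at the start.
- pad_red: Red storage pad: a flat round plastic disc fixed to the bench, diameter 96, thickness 8 mm, with a thin grey ring round its middle that is just wider than the red part. Place for the red collar. Origin: centre of its underside, on the bench; its top is 8 mm above the origin. It stands empty at the start.
- pad_white: White storage pad: a flat round plastic disc fixed to the bench, diameter 96, thickness 8 mm, with a thin grey ring round its middle that is just wider than the white part. Place for the white collar. Origin: centre of its underside, on the bench; its top is 8 mm above the origin. It stands empty at the start.
- pad_blue: Blue storage pad: a flat round plastic disc fixed to the bench, diameter 96, thickness 8 mm, with a thin grey ring round its middle that is just wider than the blue part. Place for the blue cap. Origin: centre of its underside, on the bench; its top is 8 mm above the origin. It stands empty at the start.
Mind the look-alikes: they are no part of the job. There is more than one size of the base_yellow; the one meant has the size given above. Of the things shaped like the pad_white, the white one is meant.

How it is judged (in metres and radians):
At the end, for the whole second after the job is handed in: Each of the five parts stands upright (within 0.1 rad) and at rest, flat on the top of the pad of its own colour, its centre within 15 mm of the pad's centre (horizontal distance between base_yellow and pad_yellow below 0.015 m and z of base_yellow in the frame of pad_yellow between 0.005 and 0.011 m and angle between each of base_yellow, base_green, collar_red, collar_white, cap_blue's own z axis and vertical below 0.1 rad and linear speed of each of base_yellow, base_green, collar_red, collar_white, cap_blue below 0.02 m/s and angular speed of each of base_yellow, base_green, collar_red, collar_white, cap_blue below 0.3 rad/s and horizontal distance between base_green and pad_green below 0.015 m and z of base_green in the frame of pad_green between 0.005 and 0.011 m and horizontal distance between collar_red and pad_red below 0.015 m and z of collar_red in the frame of pad_red between 0.005 and 0.011 m and horizontal distance between collar_white and pad_white below 0.015 m and z of collar_white in the frame of pad_white between 0.005 and 0.011 m and horizontal distance between cap_blue and pad_blue below 0.015 m and z of cap_blue in the frame of pad_blue between 0.005 and 0.011 m); the robot touches nothing.
It fails at once if a part is tipped over (leans more than 0.9 rad) (angle between any of base_yellow, base_green, collar_red, collar_white, cap_blue's own z axis and vertical above 0.9 rad).
It fails at once if a part is dropped or thrown onto its pad (moves faster than 0.5 m/s within the last 30 mm above it) ((horizontal distance between base_yellow and pad_yellow below 0.048 m and z of base_yellow in the frame of pad_yellow below 0.038 m and linear speed of base_yellow above 0.5 m/s) or (horizontal distance between base_green and pad_green below 0.048 m and z of base_green in the frame of pad_green below 0.038 m and linear speed of base_green above 0.5 m/s) or (horizontal distance between collar_red and pad_red below 0.048 m and z of collar_red in the frame of pad_red below 0.038 m and linear speed of collar_red above 0.5 m/s) or (horizontal distance between collar_white and pad_white below 0.048 m and z of collar_white in the frame of pad_white below 0.038 m and linear speed of collar_white above 0.5 m/s) or (horizontal distance between cap_blue and pad_blue below 0.048 m and z of cap_blue in the frame of pad_blue below 0.038 m and linear speed of cap_blue above 0.5 m/s)).
It also fails if it takes over 128 s, if anything falls off the work surface, if the arm or the gripper's body presses on something with over 40 N, if the wrist force passes 120 N, or if a joint passes its speed limit or range.

## Robot

A 7-joint arm with a two-finger parallel gripper is mounted at the origin on the work surface. World frame = base frame: x ahead of the robot, y to its left, z up, the work surface at z = 0. Lengths are in mm, angles in rad, forces in N, time in s.
With the tool pointing down it reaches from about 400 to 875 mm from the base axis. Payload 4.4 kg.
Tool frame: the origin (TCP) lies midway between the tips of the shut fingers; the grasp point (between the pads) lies ctrl.grip_depth behind it (ctrl.grip_depth is the distance from the TCP to the grasp point, in mm); z points along the fingers, y is the line along which they close (so a half turn about z gives the same grasp; the last joint's range is limited). The gripper opens to 85 mm and grips with 20 to 120 N. Pads are 22 mm wide; open, the fingers measure 114 mm over their backs; the gripper's body (76 mm by 85 mm) begins 54 mm behind the grasp point. The pads swing forward as they close: fully open they stand 13 mm farther back than shut.
Start: joints at [-1.288, 0.628, 0.038, 1.517, -0.027, 0.996, -0.02], TCP at [222.128, 610.882, 231.313] pointing down, gripper open.
Joint ranges: [-3.06, 3.06], [-0.37, 2.12], [-1.25, 1.32], [0.18, 2.47], [-1.1, 4.24], [0.23, 1.98], [-2.94, 2.94]. Speed limits (rad/s): [2.57, 2.57, 3.14, 3.14, 3.14, 3.14, 3.14].

## Interface

Orientations are given as [roll, pitch, yaw] about the fixed x, y, z axes, in that order (R = Rz(yaw) Ry(pitch) Rx(roll)).
In Python, from cell import ctrl gives the robot as it stands.
- The arm moves only by the tool carry_out, never from a script. Its argument "deltas" is one flat list of numbers, 7 for each row, row after row: the turn, a rotation vector about the tool's x, y, z in degrees, then the shift along the tool's x, y, z in m, then the closure, from -1 (fully open) to 1 (shut). In form: [wx, wy, wz, dx, dy, dz, claw, wx, wy, wz, dx, dy, dz, claw, ...]. A call has 1 to 12 rows; each row shifts and turns the commanded pose from where the row before left it, along the tool's axes as they then stand; what a row does not reach is not made up. A row lasts 1/8 s, in which the tool goes at most 62.5 mm and 10.7 degrees, less where a joint would pass 70% of its speed; a pose out of reach is approached as far as the arm can. A call with a gripper value outside its range is refused whole. The fingers move at their own pace and stop on an object; the grip force is fixed at half the most. Time passes only in rows, so rows that do not move let the fingers close. It gives the time, the measured TCP pose, the force, the opening and the grip force at its end, in the units of the state.
- ctrl.read_state(): the state, without advancing time (a new reading comes with each control period).
- ctrl.get_image(name): name is "side" or "top" or "wrist"; returns the picture (420x560x3 uint8, red, green, blue); there is no depth.
- ctrl.calibration(name): a dict with "mtx" (3x3 intrinsics, pixels), "R" (3x3) and "t" (3): a world point X has camera coordinates R X + t. Camera axes: x right, y down, z forward; pixel columns grow to the right and rows downward; lengths in mm; the calibration is good to about 2 mm. A picture is of the moment at which its call begins: read the wrist's pose just before it. calibration takes no time and is no camera call; for the wrist camera it gives the pose at the moment of the call.
- ctrl.finish_job(): hands the job in; it is judged then, once.
The state is a dict: "clock": time; "qpos": joint angles; "qd": joint speeds; "tau": joint torques, N m; "eef_pos": TCP position; "tool_rot": TCP orientation; "force": force on the tool from outside, world axes, zero at the start; "torque": the same for the moment, N m; "width": finger opening in mm; "gripper_force": force on a finger pad.
Only numpy, scipy, OpenCV 4.12 (cv2) and the standard library are available. Lean on these libraries where they do the work, as an engineer would, in place of code of your own. Each camera call takes 0.05 s, during which the arm holds its last target. There are 200 camera calls.

## Working session

There is one attempt and no reset: what is moved stays moved. The work goes in short steps, Python scripts to look and compute and a tool call to move; the robot and the scene stay as the last step left them, time stands still between calls to the robot, and variables do not carry over. Pictures are saved under pics/ and viewed, at most 14 in all, crops included, and the job is handed in when it is done.

Besides the shell and the picture viewer there is one more tool, called after "Request:" as a command line: name --argument value ..., lists and objects as JSON in quotes. carry_out: Moves the arm, as the interface text tells. Its arguments: {"type":"object","properties":{"deltas":{"type":"array"}},"required":["deltas"]}

```bash
ls; mkdir -p pics
python3 - <<'E'
from cell import ctrl
import cv2
print(ctrl.read_state(), ctrl.grip_depth)
for n in ("top","side"):
    im=ctrl.get_image(n); cv2.imwrite(f"pics/{n}0.png",im[:,:,::-1])
    c=ctrl.calibration(n); print(n,c)
E
```

```text
pics
{'clock': 0.0, 'qpos': array([-1.28779403,  0.62932311,  0.03844927,  1.51841205, -0.02701057,
        0.99628966, -0.02000292]), 'qd': array([-0.00159108,  0.00049789,  0.00058057, -0.00023779,  0.00031471,
       -0.00022452,  0.00076074]), 'tau': array([ 5.20407102e-04, -5.63409877e+01,  1.22696992e+00, -1.93440038e+01,
        1.11824524e-02,  1.06472505e-02, -1.44428606e-05]), 'eef_pos': array([221.90668949, 610.26229223, 230.39005299]), 'tool_rot': array([-3.13967875e+00,  2.04340893e-05,  2.79277478e+00]), 'force': array([ 0.76678011,  0.35386034, -0.09026278]), 'torque': array([-0.06497353,  0.02727274, -0.03786836]), 'gripper_force': 0.0, 'width': 85.18718224062036} 18.700000000000003
top {'mtx': array([[518.43840568,   0.        , 280.93724194],
       [  0.        , 518.43840568, 205.00439872],
       [  0.        ,   0.        ,   1.        ]]), 'R': array([[-0.01877339, -0.99977529, -0.00984488],
       [-0.99808196,  0.01932074, -0.05881426],
       [ 0.05899126,  0.00872186, -0.9982204 ]]), 't': array([   9.24528014,  520.82497916, 1442.22727057])}
side {'mtx': array([[421.17225008,   0.        , 277.04249217],
       [  0.        , 421.17225008, 205.15608547],
       [  0.        ,   0.        ,   1.        ]]), 'R': array([[ 0.76541127, -0.64347882,  0.00897712],
       [-0.31493602, -0.38670519, -0.86676087],
       [ 0.56121376,  0.66060132, -0.49864317]]), 't': array([-439.36453443,  220.19030833,  757.81024745])}
```

View pics/top0.png

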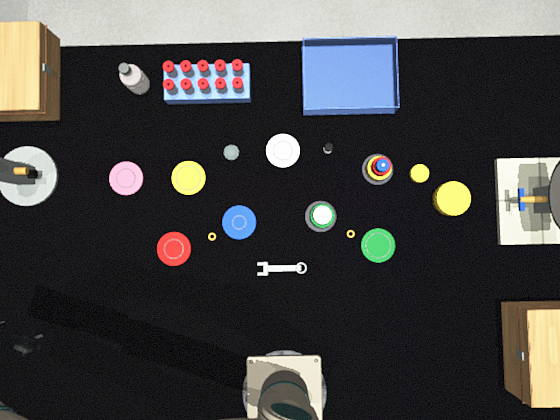

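View pics/side0.png

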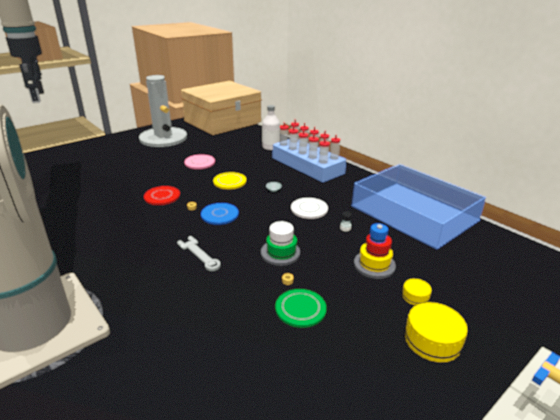

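Top view: stack A (377,168) is yellow base, red collar and blue cap. Stack B (321,215) is green base and white collar.

- **Yellow discs:** there are three, in stack A at (377,168), a small one at (420,173) and a big one at (452,198). The stacked one is on a stand plate, so it should be the 66 mm one.
- **Pads:** white (283,151), with its pink look-alike at (126,178). Also yellow (188,178), blue (239,222), red (174,249) and green (378,245).

I'll measure these and confirm in one crop.

```bash
cat > h.py <<'E'
import cv2, numpy as np
from cell import ctrl
H={'yellow':(20,35),'green':(50,80),'red':(0,5),'blue':(100,125)}
def mask(im,col):
    h=cv2.cvtColor(im,cv2.COLOR_RGB2HSV)
    if col=='white': return cv2.inRange(h,(0,0,150),(180,50,255))
    m=cv2.inRange(h,(H[col][0],120,60),(H[col][1],255,255))
    if col=='red': m|=cv2.inRange(h,(172,120,60),(180,255,255))
    return m
def ray(c,uv,z):
    R,t,K=c['R'],c['t'],c['mtx']
    d=R.T@np.linalg.solve(K,[uv[0],uv[1],1.]); o=-R.T@t
    return o+d*(z-o[2])/d[2]
def blobs(im,col,roi=None,amin=60):
    m=mask(im,col); out=[]
    for k in cv2.findContours(m,cv2.RETR_EXTERNAL,cv2.CHAIN_APPROX_NONE)[0]:
        k=cv2.convexHull(k)
        a=cv2.contourArea(k)
        if a<amin: continue
        M=cv2.moments(k); u,v=M['m10']/a,M['m01']/a
        if roi is None or (roi[0]<u<roi[2] and roi[1]<v<roi[3]): out.append((u,v,a,k))
    return out
E
python3 - <<'E'
from h import *
c=ctrl.calibration('top'); im=np.median([ctrl.get_image('top') for _ in range(3)],axis=0).astype('uint8')
for col in ('yellow','green','red','blue','white'):
    for u,v,a,k in blobs(im,col,(100,130,480,265)):
        x,y,w,h=cv2.boundingRect(k)
        s=np.hypot(*(ray(c,(u+1,v),8)-ray(c,(u,v),8))[:2])
        print(col,round(u,1),round(v,1),'dia',round(2*np.sqrt(a/np.pi)*s,1),[(z,ray(c,(u,v),z)[:2].round(1).tolist()) for z in (8,40,70,98)])
cv2.imwrite('pics/crop0.png',cv2.resize(im[135:265,270:480],None,fx=3.8,fy=3.8,interpolation=cv2.INTER_CUBIC)[:,:,::-1])
E
```

```text
yellow 451.7 198.2 dia 102.7 [(8, [531.1, -482.2]), (40, [529.0, -471.9]), (70, [527.0, -462.3]), (98, [525.2, -453.3])]
yellow 419.1 173.0 dia 54.6 [(8, [604.4, -393.1]), (40, [600.7, -384.8]), (70, [597.2, -377.0]), (98, [594.0, -369.7])]
yellow 188.0 177.4 dia 97.7 [(8, [605.0, 261.7]), (40, [601.3, 255.7]), (70, [597.8, 250.0]), (98, [594.5, 244.8])]
yellow 377.5 168.5 dia 64.7 [(8, [619.5, -275.9]), (40, [615.5, -270.1]), (70, [611.7, -264.8]), (98, [608.2, -259.7])]
green 377.8 245.0 dia 96.7 [(8, [403.6, -270.4]), (40, [404.3, -264.8]), (70, [405.0, -259.5]), (98, [405.6, -254.6])]
green 321.5 215.3 dia 65.8 [(8, [490.2, -114.5]), (40, [488.9, -112.3]), (70, [487.8, -110.3]), (98, [486.8, -108.3])]
red 173.3 248.3 dia 97.6 [(8, [405.0, 304.8]), (40, [405.7, 297.8]), (70, [406.3, 291.3]), (98, [406.9, 285.2])]
red 379.9 167.0 dia 45.7 [(8, [623.7, -282.8]), (40, [619.5, -276.9]), (70, [615.7, -271.4]), (98, [612.1, -266.3])]
blue 238.8 221.9 dia 97.5 [(8, [475.8, 119.3]), (40, [474.9, 116.4]), (70, [474.0, 113.7]), (98, [473.3, 111.1])]
blue 381.8 165.2 dia 33.9 [(8, [628.9, -288.5]), (40, [624.6, -282.5]), (70, [620.7, -276.8]), (98, [616.9, -271.6])]
white 321.8 214.7 dia 51.8 [(8, [491.7, -115.4]), (40, [490.5, -113.2]), (70, [489.3, -111.1]), (98, [488.2, -109.1])]
white 319.0 216.5 dia 77.5 [(8, [486.8, -107.3]), (40, [485.6, -105.3]), (70, [484.6, -103.3]), (98, [483.6, -101.5])]
white 125.5 178.0 dia 89.2 [(8, [606.9, 439.7]), (40, [603.2, 429.8]), (70, [599.6, 420.5]), (98, [596.3, 411.8])]
white 371.3 169.9 dia 58.0 [(8, [615.9, -258.5]), (40, [612.0, -253.1]), (70, [608.3, -248.1]), (98, [604.8, -243.4])]
white 231.0 151.9 dia 40.5 [(8, [675.3, 138.7]), (40, [670.1, 135.4]), (70, [665.1, 132.3]), (98, [660.5, 129.4])]
white 282.4 150.2 dia 95.6 [(8, [677.3, -7.7]), (40, [672.0, -7.9]), (70, [667.0, -8.0]), (98, [662.3, -8.1])]
```

View pics/crop0.png

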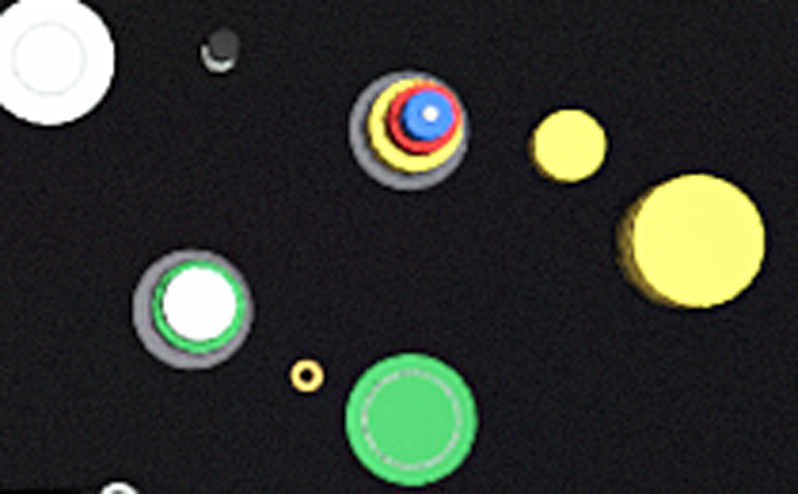

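The crop confirms it. The stacked yellow part (64.7 mm measured) sits on the stand under red and blue. The loose yellow discs measure 55 and 103 mm, so they are look-alikes. The plain white pad is at (283,151).

First I'll square the tool to the world axes and move over.

Request:
carry_out --deltas '[0,0,-10,0,0,0,-1,0,0,-10,0,0,0,-1,0,0,0,-0.025,-0.055,0,-1,0,0,0,-0.025,-0.055,0,-1,0,0,0,-0.025,-0.055,0,-1,0,0,0,-0.025,-0.055,0,-1,0,0,0,-0.025,-0.055,0,-1,0,0,0,-0.025,-0.055,0,-1,0,0,0,-0.025,-0.055,0,-1,0,0,0,-0.025,-0.055,0,-1,0,0,0,-0.025,-0.055,0,-1,0,0,0,-0.025,-0.055,0,-1]'

```text
clock: 1.75
eef_pos: [473.0, 59.2, 231.5]
tool_rot: [3.141, 0.001, -3.141]
force: [0.6, 0.3, -0.4]
width: 85.3
gripper_force: 0.0
```

Request:
carry_out --deltas '[0,0,0,-0.024,-0.055,0,-1,0,0,0,-0.024,-0.055,0,-1,0,0,0,-0.024,-0.055,0,-1,0,0,0,-0.024,-0.055,0,-1,0,0,0,-0.024,-0.055,0,-1,0,0,0,-0.024,-0.055,0,-1,0,0,0,0,0,0,-1,0,0,0,0,0,0,-1]'

```text
clock: 2.75
eef_pos: [616.0, -268.2, 230.7]
tool_rot: [3.14, -0.001, -3.141]
force: [0.5, 0.3, -0.3]
width: 85.6
gripper_force: 0.0
```

Run:
```python
from h import *
print(ctrl.read_state()['eef_pos']); c=ctrl.calibration('wrist'); im=ctrl.get_image('wrist'); cv2.imwrite('pics/w1.png',im[:,:,::-1])
print('cam',(-c['R'].T@c['t']).round())
for col,z in (('blue',98),('red',70),('yellow',40)):
    for u,v,a,k in blobs(im,col,amin=300):
        print(col,round(u),round(v),round(a),ray(c,(u,v),z)[:2].round(1))
```

```text
[ 615.99210005 -268.22640662  230.67801327]
cam [ 547. -267.  373.]
blue 317 347 12367 [ 753.1 -237.9]
blue 274 193 1574 [ 616.2 -273.5]
red 272 187 2740 [ 618.  -276.1]
yellow 275 174 3599 [ 613.  -273.9]
yellow 154 158 2688 [ 598.7 -382.5]
yellow 52 78 11220 [ 529.8 -463.2]
```

View pics/w1.png

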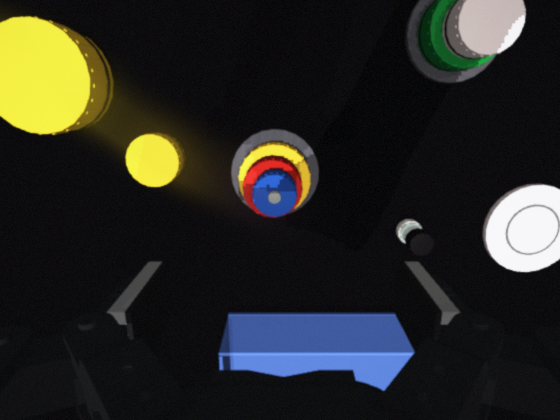

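The wrist view shows the cap at (274,193), with its nipple at (274,198), centred above the red collar. The small yellow disc is at (154,158), well clear. I'll descend on the cap and grip it.

Request:
carry_out --deltas '[0,0,0,-0.001,-0.004,0.035,-1,0,0,0,0,0,0.035,-1,0,0,0,0,0,0.035,-1,0,0,0,0,0,0.035,-1,0,0,0,0,0,0.018,-1,0,0,0,0,0,0,-1,0,0,0,0,0,0,1,0,0,0,0,0,0,1,0,0,0,0,0,0,1,0,0,0,0,0,0,1,0,0,0,0,0,0,1,0,0,0,0,0,0,1]'

```text
clock: 4.3
eef_pos: [618.2, -273.4, 74.7]
tool_rot: [-3.141, 0.002, -3.141]
force: [-0.6, 0.4, 6.1]
width: 32.1
gripper_force: 59.7
```

Request:
carry_out --deltas '[0,0,0,0,0,-0.01,1,0,0,0,0,0,-0.04,1,0,0,0,0,0,-0.04,1,0,0,0,0.014,0.039,0,1,0,0,0,0.014,0.039,0,1,0,0,0,0.014,0.039,0,1,0,0,0,0.014,0.039,0,1,0,0,0,0.014,0.039,0,1,0,0,0,0.014,0.039,0,1,0,0,0,0.014,0.039,0,1,0,0,0,0.014,0.039,0,1,0,0,0,0.014,0.039,0,1]'

```text
clock: 5.8
eef_pos: [490.8, 79.2, 163.8]
tool_rot: [3.141, 0.001, -3.141]
force: [0.9, 0.5, -0.5]
width: 32.4
gripper_force: 59.5
```

Request:
carry_out --deltas '[0,0,0,0.014,0.039,0,1,0,0,0,0,0,0,1,0,0,0,0,0,0,1]'

```text
clock: 6.18
eef_pos: [477.6, 116.4, 163.6]
tool_rot: [-3.141, 0.001, -3.142]
force: [0.2, -0.1, 0.3]
width: 31.9
gripper_force: 59.6
```

Run:
```python
from h import *
s=ctrl.read_state();print(s['eef_pos'],s['width']); c=ctrl.calibration('wrist'); im=ctrl.get_image('wrist'); cv2.imwrite('pics/w2.png',im[:,:,::-1])
for u,v,a,k in blobs(im,'blue',amin=300):
        print(round(u),round(v),round(a),ray(c,(u,v),8)[:2].round(1))
```

```text
[477.56714806 116.38648125 163.62953168] 31.89254582872328
272 221 25433 [508.6 107.7]
```

View pics/w2.png

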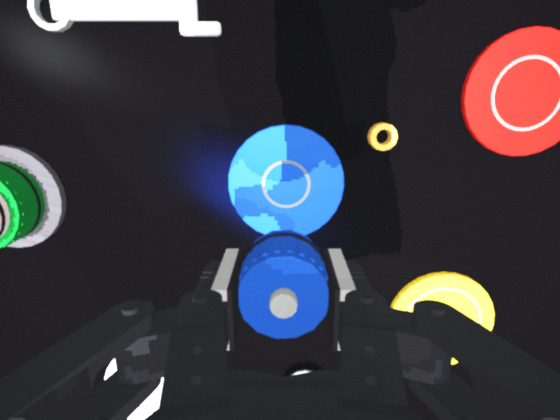

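The cap is held upright, with its nipple at (283,304). The pad's ring centre is at (286,183). I'll work out the remaining offset.

Run:
```python
from h import *
c=ctrl.calibration('wrist')
print(ray(c,(283,304),163.6-4.7+33)[:2], ray(c,(286,183),8)[:2])
```

```text
[477.1406063  116.86999097] [475.62896603 119.20155934]
```

Request:
carry_out --deltas '[0,0,0,0.0015,0.0025,0.04,1,0,0,0,0,0,0.04,1,0,0,0,0,0,0.03,1,0,0,0,0,0,0.02,1,0,0,0,0,0,0.012,1,0,0,0,0,0,0.006,1,0,0,0,0,0,0.002,1,0,0,0,0,0,0.001,1,0,0,0,0,0,0,1]'

```text
clock: 7.35
eef_pos: [476.1, 119.6, 12.8]
tool_rot: [3.141, 0.001, -3.141]
force: [0.3, 0.8, 0.5]
width: 32.4
gripper_force: 59.6
```

Request:
carry_out --deltas '[0,0,0,0,0,0.001,1,0,0,0,0,0,0,0.3,0,0,0,0,0,0,-0.3,0,0,0,0,0,0,-1,0,0,0,0,0,0,-1,0,0,0,0,0,-0.02,-1,0,0,0,0,0,-0.04,-1,0,0,0,0,0,-0.05,-1,0,0,0,0,0,-0.05,-1,0,0,0,0.045,0,0,-1,0,0,0,0,0,0,-1]'

```text
clock: 8.72
eef_pos: [427.0, 119.1, 171.6]
tool_rot: [-3.141, -0.004, -3.14]
force: [-0.6, -0.6, -0.4]
width: 85.5
gripper_force: 0.0
```

Run:
```python
from h import *
s=ctrl.read_state();print(s['eef_pos'],s['width'])
c=ctrl.calibration('top'); im=ctrl.get_image('top'); cv2.imwrite('pics/t2.png',cv2.resize(im[130:270,110:410],None,fx=2.6,fy=2.6)[:,:,::-1])
for u,v,a,k in blobs(im,'red',(350,130,480,265)): print(u,v,a,ray(c,(u,v),70)[:2])
for u,v,a,k in blobs(im,'yellow',(350,130,400,265)): print(u,v,a,ray(c,(u,v),40)[:2])
```

```text
[427.00163333 119.09515897 171.55648231] 85.47014447538534
380.9370816599732 165.98929049531458 249.0 [ 618.43434046 -274.3992598 ]
377.4413317092976 168.5217214778725 410.5 [ 615.50368336 -270.11367174]
```

View pics/t2.png

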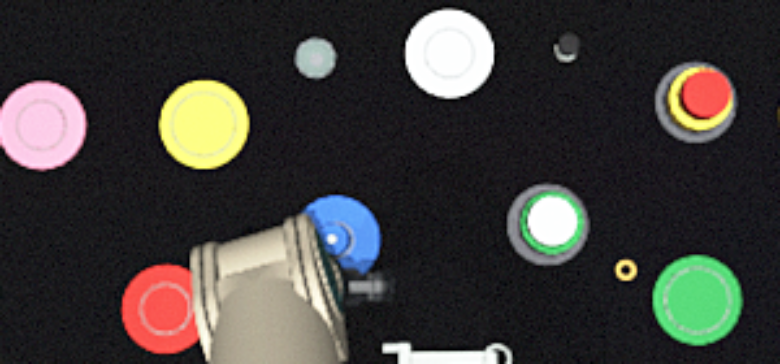

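The cap stands at the middle of the blue pad. The red collar stayed in place at about (618,-274). The white collar is next.

Request:
carry_out --deltas '[0,0,0,-0.013,-0.046,0,-1,0,0,0,-0.013,-0.046,0,-1,0,0,0,-0.013,-0.046,0,-1,0,0,0,-0.013,-0.046,0,-1,0,0,0,-0.013,-0.046,0,-1,0,0,0,0,0,0,-1,0,0,0,0,0,0,-1]'

```text
clock: 9.65
eef_pos: [495.9, -110.3, 170.7]
tool_rot: [3.141, -0.001, 3.141]
force: [-0.1, -0.0, -0.2]
width: 85.5
gripper_force: 0.0
```

Run:
```python
from h import *
s=ctrl.read_state();print(s['eef_pos'],s['width'])
c=ctrl.calibration('wrist'); im=ctrl.get_image('wrist'); cv2.imwrite('pics/w3.png',im[:,:,::-1])
for col in('white','green'):
  for u,v,a,k in blobs(im,col,(150,80,430,320),300): print(col,u,v,a,ray(c,(u,v),70)[:2])
```

```text
[ 495.87814506 -110.31818232  170.67991701] 85.51434782075428
white 426.36837913181995 280.51851851851853 418.5 [553.27534815  -5.99715593]
white 279.30181939948653 192.46753729954978 4479.5 [ 487.8672469  -111.64428681]
white 266.68327252315464 152.6483300589391 3563.0 [ 461.06536356 -119.79160742]
green 280.6927532266156 167.98330825010262 3654.5 [ 471.20842634 -110.6660941 ]
```

View pics/w3.png

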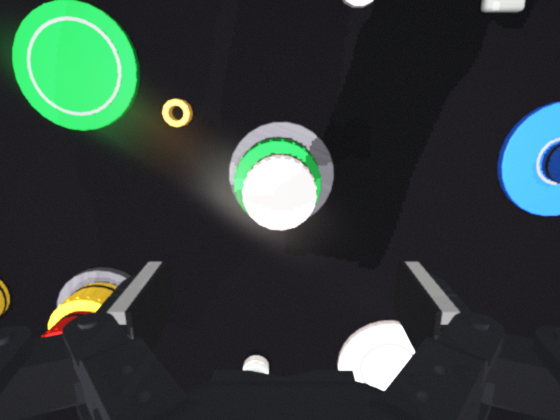

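The white collar's top is centred near (280,193), at about (489,-111). I'll centre over it and grip.

Request:
carry_out --deltas '[0,0,0,0.007,-0.001,0.03,-1,0,0,0,0,0,0.035,-1,0,0,0,0,0,0.035,-1,0,0,0,0,0,0.02,-1,0,0,0,0,0,0.006,-1,0,0,0,0,0,0,-1,0,0,0,0,0,0,1,0,0,0,0,0,0,1,0,0,0,0,0,0,1,0,0,0,0,0,0,1,0,0,0,0,0,0,1]'

```text
clock: 11.08
eef_pos: [489.4, -111.6, 46.5]
tool_rot: [-3.141, 0.002, -3.141]
force: [-0.9, -0.2, 7.7]
width: 48.5
gripper_force: 61.1
```

Request:
carry_out --deltas '[0,0,0,0,0,-0.01,1,0,0,0,0,0,-0.035,1,0,0,0,0,0,-0.035,1,0,0,0,-0.0376,0.0208,0,1,0,0,0,-0.0376,0.0208,0,1,0,0,0,-0.0376,0.0208,0,1,0,0,0,-0.0376,0.0208,0,1,0,0,0,-0.0376,0.0208,0,1,0,0,0,0,0,0,1,0,0,0,0,0,0,1]'

```text
clock: 12.32
eef_pos: [675.7, -8.2, 125.3]
tool_rot: [-3.141, -0.002, 3.141]
force: [0.0, -0.2, -1.6]
width: 48.4
gripper_force: 62.0
```

Run:
```python
from h import *
s=ctrl.read_state();print(s['eef_pos'],s['width'])
c=ctrl.calibration('wrist'); im=ctrl.get_image('wrist'); cv2.imwrite('pics/w4.png',im[:,:,::-1])
for u,v,a,k in blobs(im,'white',amin=1000): print(u,v,a,ray(c,(u,v),8)[:2],ray(c,(u,v),s['eef_pos'][2]+23.5)[:2])
```

```text
[675.72389299  -8.19379142 125.28241586] 48.39206647715972
488.9477321048901 197.77982518308528 2822.0 [675.80126407 141.29548936] [638.69026591  60.98038574]
282.51009075672766 246.03985074154886 26352.5 [713.04990682  -7.60407732] [655.75722635  -7.243926  ]
```

View pics/w4.png

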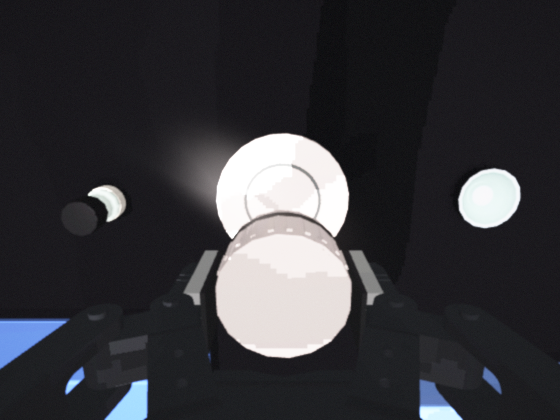

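The white collar is held level over the white pad (ring centre about (282,198)), with the vial and the clear dish well clear. I'll lower it.

Request:
carry_out --deltas '[0,0,0,-0.0015,0.0005,0.03,1,0,0,0,0,0,0.035,1,0,0,0,0,0,0.02,1,0,0,0,0,0,0.015,1,0,0,0,0,0,0.007,1,0,0,0,0,0,0.003,1,0,0,0,0,0,0.001,1,0,0,0,0,0,0,1]'

```text
clock: 13.38
eef_pos: [678.7, -7.0, 14.9]
tool_rot: [3.142, 0.001, -3.141]
force: [-0.3, 0.1, -0.9]
width: 48.4
gripper_force: 62.0
```

Request:
carry_out --deltas '[0,0,0,0,0,0.001,1,0,0,0,0,0,0.001,0.3,0,0,0,0,0,0,-0.1,0,0,0,0,0,0,-1,0,0,0,0,0,0,-1,0,0,0,0,0,-0.02,-1,0,0,0,0,0,-0.04,-1,0,0,0,0,0,-0.05,-1,0,0,0,0,0,-0.05,-1,0,0,0,0.01,-0.053,0,-1,0,0,0,0.01,-0.053,0,-1,0,0,0,0.01,-0.053,0,-1]'

```text
clock: 14.88
eef_pos: [648.3, -167.7, 174.0]
tool_rot: [-3.141, 0.002, -3.141]
force: [0.4, 0.8, -0.4]
width: 85.9
gripper_force: 0.0
```

Request:
carry_out --deltas '[0,0,0,0.015,-0.053,0,-1,0,0,0,0.015,-0.053,0,-1,0,0,0,0,0,0,-1,0,0,0,0,0,0,-1]'

```text
clock: 15.38
eef_pos: [618.7, -271.7, 173.3]
tool_rot: [3.141, 0.001, 3.141]
force: [-0.4, 0.9, 0.8]
width: 85.4
gripper_force: 0.0
```

Run:
```python
from h import *
s=ctrl.read_state();print(s['eef_pos'],s['width'])
c=ctrl.calibration('wrist'); im=ctrl.get_image('wrist'); cv2.imwrite('pics/w5.png',im[:,:,::-1])
for col,z in(('red',70),('yellow',40)):
  for u,v,a,k in blobs(im,col,(150,80,430,320),300): print(col,u,v,a,ray(c,(u,v),z)[:2])
c=ctrl.calibration('top'); im=ctrl.get_image('top'); cv2.imwrite('pics/t5.png',im[:,:,::-1])
for col,z in(('red',70),('white',38)):
  for u,v,a,k in blobs(im,col,(260,130,400,265)): print(col,u,v,a,ray(c,(u,v),z)[:2])
```

```text
[ 618.68169312 -271.73243347  173.25169345] 85.44955477684266
red 274.9368319923142 201.3304911732917 4163.5 [ 617.74763879 -276.06651097]
yellow 278.1945775116434 183.28602794411177 5010.0 [ 611.86521577 -274.16752144]
red 380.25626740947075 168.07799442896936 179.5 [ 612.77354531 -272.38498636]
white 310.22677595628414 209.1693989071038 61.0 [506.4680801  -81.63960125]
white 282.4120187793427 150.22535211267606 887.5 [672.29098571  -7.85912219]
```

View pics/w5.png

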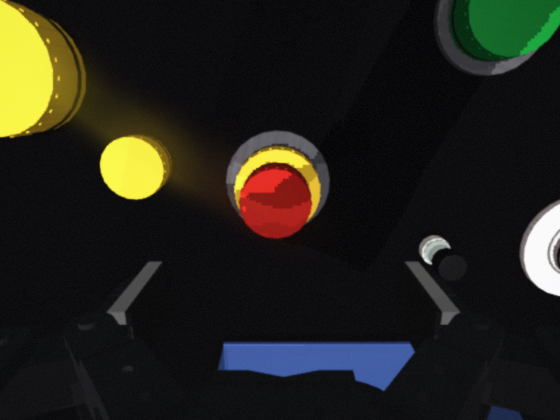

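The red collar's top is at (275,201), about (618,-275). I'll grip it.

Request:
carry_out --deltas '[0,0,0,0,-0.003,0.03,-1,0,0,0,0,0,0.035,-1,0,0,0,0,0,0.035,-1,0,0,0,0,0,0.02,-1,0,0,0,0,0,0.008,-1,0,0,0,0,0,0,-1,0,0,0,0,0,0,1,0,0,0,0,0,0,1,0,0,0,0,0,0,1,0,0,0,0,0,0,1,0,0,0,0,0,0,1]'

```text
clock: 16.85
eef_pos: [619.4, -275.6, 45.9]
tool_rot: [-3.141, 0.002, -3.142]
force: [0.2, -0.6, 6.6]
width: 48.4
gripper_force: 62.3
```

Request:
carry_out --deltas '[0,0,0,0,0,-0.01,1,0,0,0,0,0,-0.04,1,0,0,0,0,0,-0.04,1,0,0,0,0.0178,0.0484,0,1,0,0,0,0.0178,0.0484,0,1,0,0,0,0.0178,0.0484,0,1,0,0,0,0.0178,0.0484,0,1,0,0,0,0.0178,0.0484,0,1,0,0,0,0.0178,0.0484,0,1,0,0,0,0.0178,0.0484,0,1,0,0,0,0.0178,0.0484,0,1]'

```text
clock: 18.23
eef_pos: [475.3, 113.7, 134.8]
tool_rot: [3.141, 0.001, -3.141]
force: [0.7, -0.0, -0.8]
width: 47.9
gripper_force: 62.0
```

Request:
carry_out --deltas '[0,0,0,0.0178,0.0484,0,1,0,0,0,0.0178,0.0484,0,1,0,0,0,0.0178,0.0484,0,1,0,0,0,0.0178,0.0484,0,1,0,0,0,0,0,0,1,0,0,0,0,0,0,1]'

```text
clock: 18.98
eef_pos: [404.6, 305.3, 134.5]
tool_rot: [-3.141, 0.0, -3.141]
force: [0.2, -0.3, -0.8]
width: 48.5
gripper_force: 62.1
```

Run:
```python
from h import *
s=ctrl.read_state();print(s['eef_pos'],s['width'])
c=ctrl.calibration('wrist'); im=ctrl.get_image('wrist'); cv2.imwrite('pics/w6.png',im[:,:,::-1])
```

```text
[404.57147476 305.29971753 134.52105944] 48.4799171465409
```

View pics/w6.png

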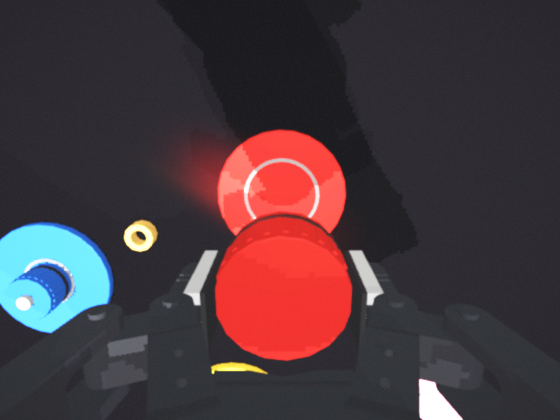

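The red collar is held level over the red pad, whose ring is centred near (282,192). The blue cap stands upright on its pad at left. I'll lower the collar.

Request:
carry_out --deltas '[0,0,0,0,0,0.03,1,0,0,0,0,0,0.035,1,0,0,0,0,0,0.025,1,0,0,0,0,0,0.018,1,0,0,0,0,0,0.009,1,0,0,0,0,0,0.003,1,0,0,0,0,0,0.001,1,0,0,0,0,0,0,1]'

```text
clock: 20.02
eef_pos: [405.0, 305.9, 13.9]
tool_rot: [3.141, 0.001, -3.142]
force: [-0.2, 0.4, -1.0]
width: 48.3
gripper_force: 62.4
```

Request:
carry_out --deltas '[0,0,0,0,0,0.001,1,0,0,0,0,0,0.001,0.3,0,0,0,0,0,0,-0.1,0,0,0,0,0,0,-1,0,0,0,0,0,0,-1,0,0,0,0,0,-0.02,-1,0,0,0,0,0,-0.04,-1,0,0,0,0,0,-0.05,-1,0,0,0,0,0,-0.05,-1,0,0,0,-0.0176,-0.048,0,-1,0,0,0,-0.0176,-0.048,0,-1,0,0,0,-0.0176,-0.048,0,-1]'

```text
clock: 21.52
eef_pos: [457.8, 160.6, 171.4]
tool_rot: [3.141, 0.0, -3.14]
force: [0.3, 0.2, 0.1]
width: 85.2
gripper_force: 0.0
```

Request:
carry_out --deltas '[0,0,0,-0.0176,-0.048,0,-1,0,0,0,-0.0176,-0.048,0,-1,0,0,0,-0.0176,-0.048,0,-1,0,0,0,-0.0176,-0.048,0,-1,0,0,0,-0.0176,-0.048,0,-1,0,0,0,-0.0176,-0.048,0,-1,0,0,0,-0.0176,-0.048,0,-1,0,0,0,-0.0176,-0.048,0,-1,0,0,0,-0.0176,-0.048,0,-1,0,0,0,0,0,0,-1,0,0,0,0,0,0,-1]'

```text
clock: 22.9
eef_pos: [615.5, -269.4, 170.5]
tool_rot: [3.14, -0.001, -3.141]
force: [0.3, -0.1, -0.3]
width: 85.8
gripper_force: 0.0
```

Run:
```python
from h import *
s=ctrl.read_state();print(s['eef_pos'],s['width'])
c=ctrl.calibration('wrist'); im=ctrl.get_image('wrist'); cv2.imwrite('pics/w7.png',im[:,:,::-1])
for u,v,a,k in blobs(im,'yellow',(200,80,430,320),300): print(u,v,a,cv2.boundingRect(k),ray(c,(u,v),40)[:2],[ray(c,k[i,0],40)[:2].round(1).tolist() for i in (k[:,0,0].argmin(),k[:,0,0].argmax(),k[:,0,1].argmax())])
c=ctrl.calibration('top'); im=ctrl.get_image('top')
for u,v,a,k in blobs(im,'green',(260,130,350,265)): print('green',ray(c,(u,v),40)[:2])
```

```text
[ 615.4609167  -269.36170508  170.45291565] 85.80375970555468
273.8915957827511 194.6587111514851 6054.5 (230, 150, 88, 90) [ 616.52868922 -275.00902488] [[618.3, -308.3], [611.4, -242.5], [652.3, -275.2]]
green [ 488.5014026  -112.46725024]
```

View pics/w7.png

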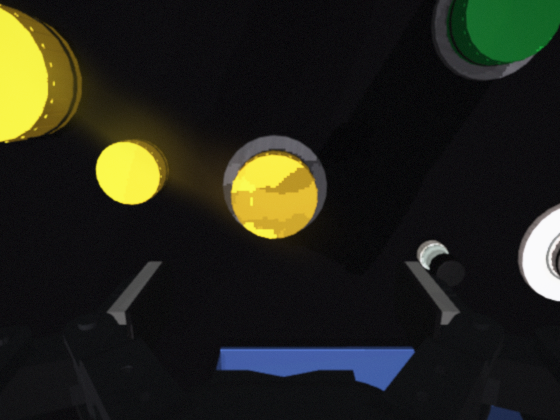

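The base is at (274,195), uncovered, with a measured diameter of 66 mm. Its centre is about (617.5,-275). I'll grip it.

Request:
carry_out --deltas '[0,0,0,-0.002,-0.005,0.035,-1,0,0,0,0,0,0.04,-1,0,0,0,0,0,0.035,-1,0,0,0,0,0,0.025,-1,0,0,0,0,0,0.018,-1,0,0,0,0,0,0.01,-1,0,0,0,0,0,0,-1]'

```text
clock: 23.88
eef_pos: [617.9, -274.8, 8.1]
tool_rot: [3.141, -0.0, -3.141]
force: [-0.1, 0.3, -0.8]
width: 85.6
gripper_force: 0.0
```

Request:
carry_out --deltas '[0,0,0,0,0,0,1,0,0,0,0,0,0,1,0,0,0,0,0,0,1,0,0,0,0,0,0,1]'

```text
clock: 24.38
eef_pos: [619.1, -275.8, 9.9]
tool_rot: [-3.141, 0.003, -3.141]
force: [0.3, 0.1, 6.3]
width: 64.6
gripper_force: 66.8
```

Request:
carry_out --deltas '[0,0,0,0,0,-0.01,1,0,0,0,0,0,-0.035,1,0,0,0,0,0,-0.04,1,0,0,0,0.0014,0.04,0,1,0,0,0,0.0014,0.055,0,1,0,0,0,0.0014,0.055,0,1,0,0,0,0.0014,0.055,0,1,0,0,0,0.0014,0.055,0,1,0,0,0,0.0014,0.055,0,1,0,0,0,0.0014,0.055,0,1,0,0,0,0.0014,0.055,0,1]'

```text
clock: 25.75
eef_pos: [606.3, 151.6, 93.7]
tool_rot: [3.141, 0.0, -3.141]
force: [0.9, -0.2, -1.0]
width: 64.7
gripper_force: 66.6
```

Request:
carry_out --deltas '[0,0,0,0.0014,0.055,0,1,0,0,0,0.0014,0.04,0,1,0,0,0,0,0.0175,0,1,0,0,0,0,0,0,1,0,0,0,0,0,0,1]'

```text
clock: 26.38
eef_pos: [604.4, 258.9, 93.4]
tool_rot: [-3.139, 0.0, 3.139]
force: [-0.1, 0.2, -1.3]
width: 64.3
gripper_force: 66.6
```

Run:
```python
from h import *
s=ctrl.read_state();print(s['eef_pos'],s['width'])
c=ctrl.calibration('wrist'); im=ctrl.get_image('wrist'); cv2.imwrite('pics/w8.png',im[:,:,::-1])
```

```text
[604.40704332 258.86710773  93.35256788] 64.33061020257628
```

View pics/w8.png

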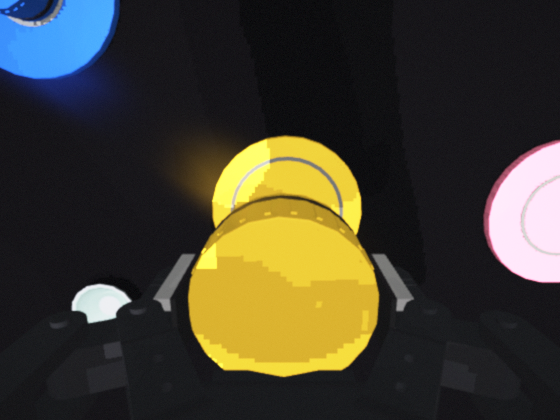

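The base is held level at about (284,297). The pad's middle is near column 287, so I'll shift 3 mm in y and lower.

Request:
carry_out --deltas '[0,0,0,-0.0005,0.003,0.025,1,0,0,0,0,0,0.025,1,0,0,0,0,0,0.018,1,0,0,0,0,0,0.01,1,0,0,0,0,0,0.004,1,0,0,0,0,0,0.002,1,0,0,0,0,0,0,1]'

```text
clock: 27.3
eef_pos: [604.9, 265.5, 10.0]
tool_rot: [3.141, 0.001, -3.141]
force: [0.5, 0.7, -1.4]
width: 64.5
gripper_force: 66.7
```

Request:
carry_out --deltas '[0,0,0,0,-0.0035,0,1,0,0,0,0,0,0,1,0,0,0,0,0,0.001,1,0,0,0,0,0,0.001,1,0,0,0,0,0,0,1]'

```text
clock: 27.92
eef_pos: [604.9, 261.9, 9.9]
tool_rot: [3.141, 0.001, -3.141]
force: [-3.7, -1.5, 15.9]
width: 64.4
gripper_force: 68.6
```

Request:
carry_out --deltas '[0,0,0,0,0,-0.001,1,0,0,0,0,0,0,0.1,0,0,0,0,0,0,-0.4,0,0,0,0,0,0,-1,0,0,0,0,0,0,-1,0,0,0,0,0,-0.02,-1,0,0,0,0,0,-0.04,-1,0,0,0,0,0,-0.05,-1,0,0,0,0,0,-0.05,-1,0,0,0,0.0145,-0.047,0,-1,0,0,0,0.0145,-0.047,0,-1,0,0,0,0.0145,-0.047,0,-1]'

```text
clock: 29.42
eef_pos: [560.7, 119.3, 169.8]
tool_rot: [3.141, 0.002, -3.141]
force: [0.5, -0.3, 0.6]
width: 85.7
gripper_force: 0.0
```

Request:
carry_out --deltas '[0,0,0,0.0145,-0.047,0,-1,0,0,0,0.0145,-0.047,0,-1,0,0,0,0.0145,-0.047,0,-1,0,0,0,0.0145,-0.047,0,-1,0,0,0,0.0145,-0.047,0,-1,0,0,0,0,0,0,-1,0,0,0,0,0,0,-1]'

```text
clock: 30.3
eef_pos: [488.9, -113.9, 169.1]
tool_rot: [3.141, 0.001, 3.142]
force: [-0.1, 0.4, -0.1]
width: 85.1
gripper_force: 0.0
```

Run:
```python
from h import *
s=ctrl.read_state();print(s['eef_pos'],s['width'])
c=ctrl.calibration('wrist'); im=ctrl.get_image('wrist'); cv2.imwrite('pics/w9.png',im[:,:,::-1])
for u,v,a,k in blobs(im,'green',(0,0,560,320),300): print(u,v,a,cv2.boundingRect(k),ray(c,(u,v),40)[:2],[ray(c,k[i,0],40)[:2].round(1).tolist() for i in (k[:,0,0].argmin(),k[:,0,0].argmax(),k[:,0,1].argmax())])
c=ctrl.calibration('top'); im=ctrl.get_image('top')
for u,v,a,k in blobs(im,'yellow',(130,130,250,265)): print('yellow',a,ray(c,(u,v),8)[:2])
```

```text
[ 488.92504002 -113.8895571   169.12042942] 85.12816802496312
281.7558689340523 191.1213051292686 6027.5 (238, 147, 88, 89) [ 487.23077313 -113.69254544] [[484.8, -146.4], [482.5, -81.4], [522.3, -112.0]]
78.55639872924533 73.98905472636815 13902.5 (5, 8, 140, 134) [ 403.93348113 -253.70145454] [[393.6, -302.3], [405.3, -208.7], [449.8, -232.8]]
yellow 926.5 [604.98786182 261.69838478]
```

The green base's centre is at about (488,-113.5), directly under the tool. I'll grip it.

Request:
carry_out --deltas '[0,0,0,0,0,0.035,-1,0,0,0,0,0,0.04,-1,0,0,0,0,0,0.035,-1,0,0,0,0,0,0.025,-1,0,0,0,0,0,0.018,-1,0,0,0,0,0,0.008,-1,0,0,0,0,0,0,-1,0,0,0,0,0,0,1,0,0,0,0,0,0,1,0,0,0,0,0,0,1,0,0,0,0,0,0,1]'

```text
clock: 31.78
eef_pos: [489.1, -114.2, 8.5]
tool_rot: [-3.142, 0.002, -3.141]
force: [-0.0, 1.8, 5.2]
width: 64.2
gripper_force: 65.8
```

Request:
carry_out --deltas '[0,0,0,0,0,-0.01,1,0,0,0,0,0,-0.035,1,0,0,0,0,0,-0.035,1,0,0,0,0.0215,-0.039,0,1,0,0,0,0.0215,-0.039,0,1,0,0,0,0.0215,-0.039,0,1,0,0,0,0.021,-0.039,0,1,0,0,0,0,0,0,1,0,0,0,0,0,0,1,0,0,0,0,0,0,1]'

```text
clock: 33.02
eef_pos: [403.8, -269.0, 87.5]
tool_rot: [3.141, 0.001, -3.139]
force: [0.3, -0.4, -1.4]
width: 64.5
gripper_force: 66.5
```

Run:
```python
from h import *
s=ctrl.read_state();print(s['eef_pos'],s['width'])
c=ctrl.calibration('wrist'); im=ctrl.get_image('wrist'); cv2.imwrite('pics/w10.png',im[:,:,::-1])
for u,v,a,k in blobs(im,'green',amin=300): print(u,v,a,cv2.boundingRect(k))
```

```text
[ 403.76366365 -268.96120785   87.50957604] 64.50723134261342
279.63590653652767 261.48285602835966 38881.5 (187, 134, 194, 243)
```

View pics/w10.png

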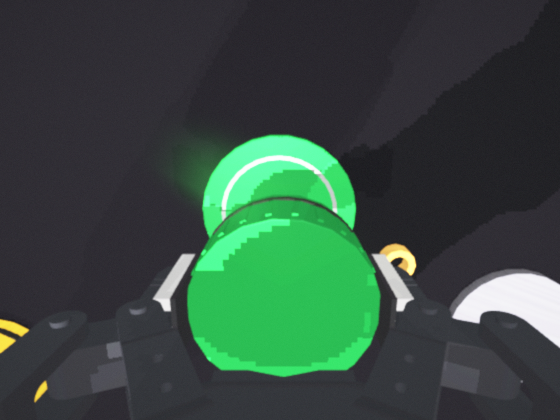

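The green base is held level, with the pad about 2 mm to the left of it. The brass nut at (397,260) is clear of the finger's opening. I'll lower it.

Request:
carry_out --deltas '[0,0,0,0,-0.0015,0.025,1,0,0,0,0,0,0.025,1,0,0,0,0,0,0.015,1,0,0,0,0,0,0.008,1,0,0,0,0,0,0.004,1,0,0,0,0,0,0.001,1,0,0,0,0,0,0,1]'

```text
clock: 33.95
eef_pos: [403.2, -272.0, 9.7]
tool_rot: [-3.141, 0.001, -3.141]
force: [0.3, -0.6, -1.5]
width: 64.4
gripper_force: 66.6
```

Request:
carry_out --deltas '[0,0,0,0,0.001,0.001,1,0,0,0,0,0,0.001,1,0,0,0,0,0,0,1]'

```text
clock: 34.33
eef_pos: [403.2, -270.9, 8.5]
tool_rot: [-3.141, 0.001, -3.141]
force: [-1.8, 1.2, 8.3]
width: 64.6
gripper_force: 67.5
```

Contact. I'll release, lift and move aside for a final check.

Request:
carry_out --deltas '[0,0,0,0,0,0,0.1,0,0,0,0,0,0,-0.4,0,0,0,0,0,0,-1,0,0,0,0,0,0,-1,0,0,0,0,0,-0.02,-1,0,0,0,0,0,-0.04,-1,0,0,0,0,0,-0.05,-1,0,0,0,0,0,-0.05,-1,0,0,0,-0.03,0.05,-0.03,-1,0,0,0,-0.03,0.05,-0.03,-1,0,0,0,-0.03,0.05,0,-1,0,0,0,0,0,0,-1]'

```text
clock: 35.83
eef_pos: [492.6, -119.9, 224.6]
tool_rot: [3.139, 0.002, -3.132]
force: [0.1, 0.4, 0.0]
width: 85.4
gripper_force: 0.0
```

Run:
```python
from h import *
s=ctrl.read_state();print(s['eef_pos'],s['width'])
im=ctrl.get_image('top'); a=cv2.resize(im[130:270,110:410],None,fx=2.6,fy=2.6)
b=ctrl.get_image('side')[120:340,100:460]; b=cv2.resize(b,(380,232)); b=cv2.copyMakeBorder(b,0,0,0,a.shape[1]-380,0)
cv2.imwrite('pics/fin.png',np.vstack([a,b])[:,:,::-1])
```

```text
[ 492.6448956  -119.85928559  224.60632191] 85.37742291262153
```

View pics/fin.png

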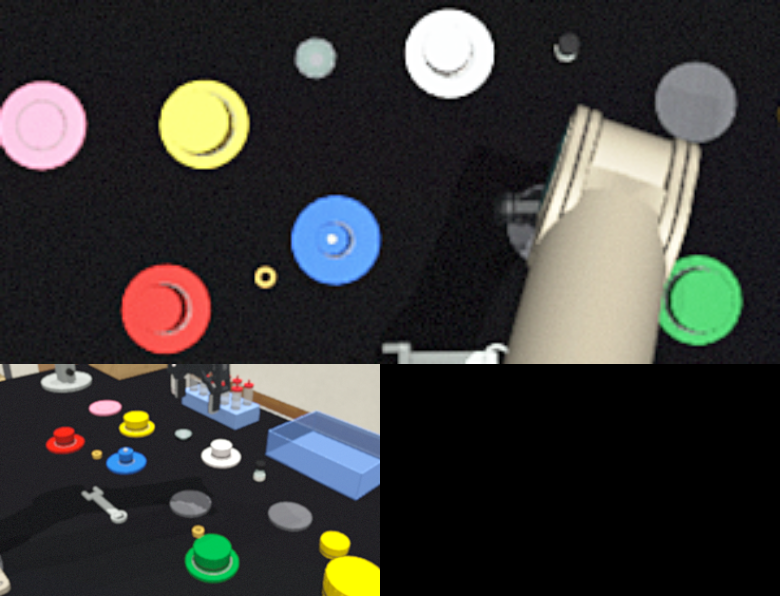

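All five parts stand upright inside the rings of their own pads, the stands are empty and the arm is clear. I'm handing the job in.

```bash
python3 -c "
from cell import ctrl
print(ctrl.finish_job())"
```

```text
the job is handed in; nothing more can be done
None
```

I took both stacks apart, set each of the five parts upright on the pad of its own colour, and handed the job in at about 36 s; the final pictures show nothing wrong, but the hand-in returned no verdict.

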